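# Feed one bearing and nudge it onto the green patch

### The arm

A 6-joint arm with a two-finger parallel gripper is mounted at the origin on a cart in front of the work surface, level with it; the furniture and walls round the work are solid. World frame = base frame: x ahead of the robot, y to its left, z up, the work surface at z = 0. Lengths are in m, angles in degrees, forces in N, time in s.
With the tool pointing down it reaches from about 0.35 to 0.875 m from the base axis. Payload 4.2 kg.
Tool frame: the origin (TCP) lies midway between the tips of the shut fingers; the grasp point (between the pads) lies 19 mm behind it; z points along the fingers, y is the direction in which the jaws open and shut (so a half turn about z gives the same grasp; the last joint's range is limited). The gripper opens to 87 mm and grips with 3 to 60 N. Pads are 19 mm wide; open, the fingers measure 117 mm over their backs; the gripper's body (75 mm by 190 mm) begins 51 mm behind the grasp point.
Start: joints at [-59.782, 22.042, 0.453, 0, -68.411, -14.817], TCP at [0.166, -0.603, 0.223] pointing down, gripper open.
Joint ranges: [-179.83, 179.83], [-69.29, 118.12], [-61.27, 80.66], [-181.25, 117.63], [-171.15, -9.14], [-177.46, 177.46]. Speed limits (degrees/s): [159.86, 159.86, 180, 180, 180, 180].

### API

Orientations are given as a 3x3 rotation matrix whose columns are the frame's x, y, z axes.
In Python, from station import sense, capture, finish_job gives the robot as it stands. The module is installed in compiled form; this text tells all that it offers.
- The arm moves only by the shell command python3 -m jog 'ROWS' [OPENING]. ROWS is JSON, a list of rows, each a list of 6 numbers: the shift along the tool's x, y, z in cm, then the turn, a rotation vector about the tool's x, y, z in degrees. In form: [[dx, dy, dz, wx, wy, wz], ...]. A call has exactly 5 rows; each row shifts and turns the commanded pose from where the row before left it, along the tool's axes as they then stand; what a row does not reach is not made up. A row lasts 1/12 s, in which the tool goes at most 41.7 mm and 7.16 degrees, less where a joint would pass 70% of its speed; a pose out of reach is approached as far as the arm can. A call is refused whole if a number of a shift passes 4.17 or a number of a turn 7.16, either way. A call with a gripper value outside its range is refused whole. OPENING is the finger opening in cm, from 0 to 8.7, set as the call begins (- or left out, the last holds). The fingers move at their own pace and stop on an object; the grip force is fixed at half the most. Time passes only in rows, so rows that do not move let the fingers close, or fill a call up. It gives the time, the measured TCP pose, the force and the opening at its end, in the units of the state.
- sense(): the state, without advancing time (a new reading comes with each control period).
- capture(name): name is "side" or "top" or "wrist"; returns a dict with "frame" (420x560x3 uint8, red, green, blue), "fx", "fy", "cx", "cy" (pixels), "world_to_cam" (4x4, takes a point from world to camera coordinates). Camera axes: x right, y up, looking along -z (the intrinsics and any distortion apply to the point x, -y, -z); pixel columns grow to the right and rows downward; lengths in m; the calibration is good to about 2 mm. A picture is of the moment at which its call begins. There is no depth.
- finish_job(): hands the job in, once; it reports no verdict.
The state is a dict: "time_s": time; "joints": joint angles; "joint_velocities": joint speeds; "effort": joint torques, N m; "tcp_pos": TCP position; "ee_rot": TCP orientation; "wrist_force": force on the tool from outside, world axes, zero at the start; "moment": the same for the moment, N m; "gripper_width": opening from 0.0 (shut) to 1.0 (fully open).
Only numpy, scipy, OpenCV 4.12 (cv2) and the standard library are available. Lean on these libraries where they do the work, as an engineer would, in place of code of your own. Each camera call takes 0.05 s, during which the arm holds its last target.

### The job

Press the orange plunger of the bearing feeder fully down once and let it come back up, so that a single bearing is pushed out onto the deck. Then nudge that bearing along the deck until it lies flat and wholly on the green patch. Only press and push, lift nothing; leave the other three bearings in the magazine, and do not disturb the loupe, block, collet and collar standing around.

Things in the scene. Friction and masses are not known exactly. Their poses are not given: they have to be found in the camera images.
- feeder: Bearing feeder screwed to the worktop. Origin on the worktop under its magazine; z up, -x = outlet side (roughly towards the robot), +y along the deck. Grey deck, top 9 mm above the worktop, x -66 to +16, y -100 to +100 mm; fence 4 mm high along the front edge, inner face at x = -60 mm. Blue housing behind the magazine: x 17 to 67, y -20 to 20 mm, top 35 mm above the worktop.
- plunger (a joint): Orange plunger: 0 = up (rest), 0.020 m = fully down at its stop. Spring return: 3.5 N at the start, 8 to 10 N fully down. A full press drives a steel pusher 42 mm to the outlet, moving the lowest bearing out to about x = -40 mm, y = 0 in the feeder's frame. On release the pusher retracts and the next bearing drops, so a second press would eject another.
- plunger_top (a point): Centre of the top face of the orange plunger cap (28 mm diameter, flat, 8 mm thick); moves with it; pressed straight down. At rest at x = 42, y = 0, z = 67 mm in the feeder's frame, the feeder's highest point.
- magazine (a point): Middle of the magazine at deck height (x = 0, y = 0, z = 9 mm in the feeder's frame). The magazine is aluminium with a clear front, open on top, about 36 mm square outside, its top 45 mm above the worktop.
- bearing_1: The lowest bearing in the magazine, the one that will come out: steel ball bearing 26 mm diameter, 8 mm high, about 20 g, lying flat. Origin at the centre of its underside, z along its axis.
- bearing_2: Like bearing_1; number 2 from the bottom of the magazine. Must stay in the magazine.
- bearing_3: Like bearing_1; number 3 from the bottom of the magazine. Must stay in the magazine.
- bearing_4: Like bearing_1; number 4 from the bottom of the magazine. Must stay in the magazine.
- green_patch: Green rectangle, 45 mm (its x) by 54 mm (its y, along the deck), inlaid flush in the deck left or right of the outlet (not an obstacle). Origin at its centre on the deck's surface, axes as the feeder's; it lies at x = -37.5 mm (so it reaches from the fence to just before the magazine) and 60 to 70 mm to the +y or the -y side in the feeder's frame.
- yellow_patch: Yellow rectangle of the same size, flush in the deck on the other side of the outlet. Not the target.
- loupe: Black eye loupe, 37 mm diameter, 40 mm high, standing on the blue mat beyond the +y end of the deck. Origin under its centre. Leave alone.
- spacer_block: Pale metal block 20 x 50 x 25 mm on the worktop behind the -y half of the deck. Origin under its centre. Leave alone.
- collet_1: Small yellowish cone-shaped collet, 13 mm diameter, 28 mm high, on the worktop in front of the deck. Origin under its centre. Leave alone.
- shaft_collar: Black clamp collar, 26 mm diameter, 10 mm high, on the blue mat beyond the +y end of the deck. Origin under its centre. Leave alone.
There are look-alikes about, which are no part of the job. Leave any purple or turquoise look-alike of the bearing_4 alone.

How it is judged (in metres and radians):
On the way, in this order (a step that is already met when the one before it is completed fails the run):
1. the plunger is pressed down (over 18 mm of its 20) with the lowest bearing pushed out of the magazine (value of joint plunger above 0.018 m and x of bearing_1 in the frame of feeder below -0.033 m), for 0.02 s.
2. the plunger is back up, with the bearing lying out on the deck (value of joint plunger below 0.003 m and x of bearing_1 in the frame of feeder below -0.033 m and angle between bearing_1's own z axis and vertical below 0.1 rad), for 0.1 s.
At the end, for the whole second after the job is handed in: bearing_1 lies flat and still on the deck, wholly on the green patch (its centre within 10.5 mm of the patch's centre across the deck and 14 mm along it); the plunger is up (within 3 mm); the other three bearings are in the magazine (within 6 mm of its middle) (x of bearing_1 in the frame of green_patch between -0.0105 and 0.0105 m and y of bearing_1 in the frame of green_patch between -0.014 and 0.014 m and z of bearing_1 in the frame of feeder between 0.007 and 0.012 m and angle between bearing_1's own z axis and vertical below 0.1 rad and linear speed of bearing_1 below 0.01 m/s and value of joint plunger below 0.003 m and horizontal distance between each of bearing_2, bearing_3, bearing_4 and magazine below 0.006 m); the robot touches nothing.
It fails at once if the ejected bearing is lifted more than 8 mm off the deck (z of bearing_1 in the frame of feeder above 0.017 m).
It fails at once if a second bearing leaves the magazine (horizontal distance between any of bearing_2, bearing_3, bearing_4 and magazine above 0.012 m).
It fails at once if one of the other bearings is lifted out of the magazine (z of bearing_4 in the frame of feeder above 0.045 m).
It fails at once if the loupe, block, collet or collar is moved more than 15 mm or knocked over (distance of any of loupe, spacer_block, collet_1, shaft_collar from where it was at the start of the episode above 0.015 m or angle between any of loupe, spacer_block, collet_1, shaft_collar's own z axis and vertical above 0.5 rad).
It also fails if it takes over 40 s, if anything falls off the work surface, if the arm or the gripper's body presses on something with over 40 N, if the wrist force passes 120 N, or if a joint passes its speed limit or range.

## Working session

There is one attempt and no reset: what is moved stays moved. The work goes in short steps, Python scripts to look and compute and a shell command to move; the robot and the scene stay as the last step left them, time stands still between calls to the robot, and variables do not carry over. Pictures are saved under pics/ and viewed, and the job is handed in when it is done.

```bash
mkdir -p pics; cat > h.py <<'E'
import numpy as np,cv2
from station import sense,capture
def snap(n,f):
    c=capture(n); cv2.imwrite(f'pics/{f}.png',cv2.cvtColor(c['frame'],cv2.COLOR_RGB2BGR)); return c
def ray(c,u,v,z):
    M=np.array(c['world_to_cam']);R=M[:3,:3];t=M[:3,3]
    d=np.array([(u-c['cx'])/c['fx'],-(v-c['cy'])/c['fy'],-1.]);o=-R.T@t;w=R.T@d
    return o+w*(z-o[2])/w[2]
def proj(c,p):
    q=np.array(c['world_to_cam'])@np.r_[p,1.]
    return np.array([c['cx']+c['fx']*q[0]/-q[2],c['cy']+c['fy']*q[1]/q[2]])
E
python3 - <<'E'
from h import *
for n in('side','top','wrist'):
    c=snap(n,n+'0');print(n,{k:c[k] for k in c if k!='frame'})
s=sense();print(s)
E
```

```text
side {'fx': 475.3963452666776, 'fy': 475.3963452666776, 'cx': 272.67242505545556, 'cy': 207.47845420638626, 'world_to_cam': array([[ 0.996056  , -0.0863606 ,  0.0203543 , -0.51877262],
       [ 0.04085132,  0.65001327,  0.75882404, -0.31172533],
       [-0.07876306, -0.75499974,  0.65097756, -0.70065732],
       [ 0.        ,  0.        ,  0.        ,  1.        ]])}
top {'fx': 496.4243128096323, 'fy': 496.4243128096323, 'cx': 288.4677132512523, 'cy': 211.107261157131, 'world_to_cam': array([[ 2.93858952e-02, -9.99541321e-01,  7.32229888e-03,
         3.38647864e-01],
       [ 9.68119380e-01,  3.02836486e-02,  2.48651897e-01,
        -5.76494195e-01],
       [-2.48759592e-01, -2.17999150e-04,  9.68565237e-01,
        -8.05116786e-01],
       [ 0.00000000e+00,  0.00000000e+00,  0.00000000e+00,
         1.00000000e+00]])}
wrist {'fx': 343.7744182386062, 'fy': 343.7744182386062, 'cx': 282.8315994833549, 'cy': 210.19031332615407, 'world_to_cam': array([[-2.64849616e-01,  9.64289373e-01,  8.28777570e-04,
         6.24568241e-01],
       [-9.35758039e-01, -2.56805548e-01, -2.41677064e-01,

[... 293 characters left out ...]
4e-02,
       -6.84129359e+01, -1.48161402e+01]), 'joint_velocities': array([ 0.07895732, -0.14149947,  0.22097095,  0.04742187, -0.01135529,
        0.03749235]), 'effort': array([ 9.37177865e-04, -3.91052020e+01,  1.87587440e+01,  4.22233969e+00,
        1.23805433e-02, -1.41670016e-04]), 'tcp_pos': array([ 0.16586561, -0.60208916,  0.22170079]), 'ee_rot': array([[-9.64126324e-01, -2.65443264e-01, -5.51821783e-04],
       [-2.65443821e-01,  9.64124930e-01,  1.64231396e-03],
       [ 9.60839583e-05,  1.72987581e-03, -9.99998499e-01]]), 'wrist_force': array([ 0.50265177, -0.67840017, -0.12850262]), 'moment': array([ 0.02288289, -0.00769525,  0.01426683]), 'gripper_width': 1.0019524912309952}
```

View pics/top0.png

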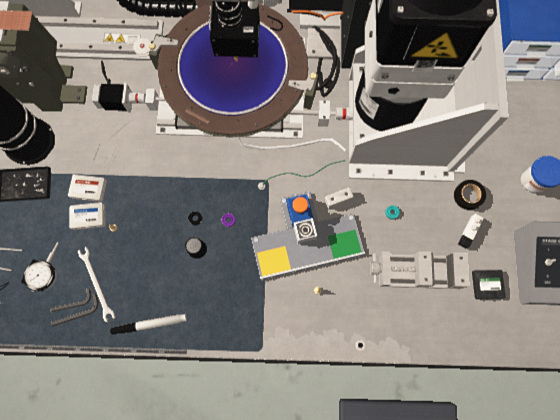

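View pics/side0.png

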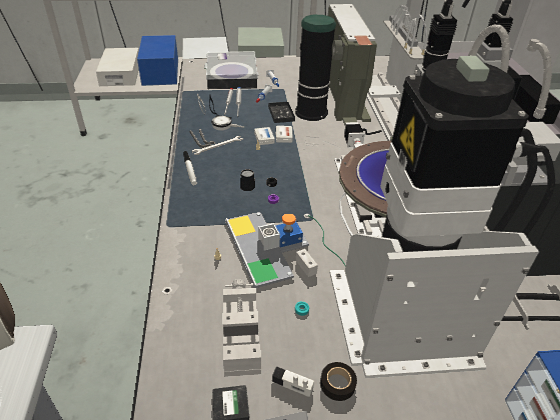

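```bash
python3 - <<'E'
from h import *
out=[]
for n,box in(('top',(240,170,380,290)),('side',(215,200,335,290))):
    f=cv2.imread(f'pics/{n}0.png');a,b,c_,d=box
    out.append(cv2.resize(f[b:d,a:c_],(400,330 if n=='top' else 300),interpolation=cv2.INTER_CUBIC))
h=max(o.shape[0] for o in out)
cv2.imwrite('pics/crop0.png',np.hstack([cv2.copyMakeBorder(o,0,h-o.shape[0],0,0,0) for o in out]))
hsvr={'orange':((5,150,120),(16,255,255)),'yellow':((20,120,100),(33,255,255)),'green':((45,120,60),(75,255,255)),'turq':((80,120,80),(95,255,255)),'purple':((130,100,80),(155,255,255))}
P={}
for n in('top','side'):
    c=capture(n);hs=cv2.cvtColor(c['frame'],cv2.COLOR_RGB2HSV)
    x0,x1,y0,y1=((180,420,170,300) if n=='top' else(200,330,180,320))
    for k,(lo,hi) in hsvr.items():
        m=cv2.inRange(hs,lo,hi);mm=np.zeros_like(m);mm[y0:y1,x0:x1]=m[y0:y1,x0:x1]
        N,L,S,C=cv2.connectedComponentsWithStats(mm)
        if N<2: continue
        i=1+np.argmax(S[1:,4]);z={'orange':.067,'yellow':.009,'green':.009}.get(k,.004)
        cnt=cv2.findContours((L==i).astype('uint8'),0,1)[0][0]
        r=cv2.minAreaRect(cnt)
        p=ray(c,*C[i],z);P[n,k]=p
        print(n,k,S[i],C[i].round(1),'rectc',np.round(r[0],1),p.round(4),ray(c,*r[0],z).round(4))
    d=P[n,'yellow']-P[n,'green'];print(n,'dist',np.linalg.norm(d),'yaw',np.degrees(np.arctan2(-d[0],d[1])))
E
```

```text
top orange [293 198  15  15 179] [299.8 204.6] rectc [300. 205.] [0.5798 0.3362 0.067 ] [0.579  0.3358 0.067 ]
top yellow [257 246  34  30 693] [273.4 260.6] rectc [273.3 260.6] [0.4867 0.3811 0.009 ] [0.4868 0.3813 0.009 ]
top green [328 230  33  28 626] [344.1 243.7] rectc [344.2 243.7] [0.5225 0.2503 0.009 ] [0.5225 0.2502 0.009 ]
top turq [386 206  14  13 128] [392.2 211.9] rectc [392.5 212. ] [0.5879 0.158  0.004 ] [0.5878 0.1575 0.004 ]
top purple [222 213  13  14 128] [228.  219.4] rectc [228.  219.5] [0.5635 0.4702 0.004 ] [0.5633 0.4701 0.004 ]
top dist 0.1355855326371635 yaw 15.287885821244872
side orange [282 214  14  11 114] [288.3 218.9] rectc [288.5 219. ] [0.5795 0.3297 0.067 ] [0.5798 0.3294 0.067 ]
side yellow [229 216  26  20 346] [241.5 225.4] rectc [241.6 225.2] [0.4864 0.3793 0.009 ] [0.4866 0.3799 0.009 ]
side green [248 259  30  24 444] [262.2 270.3] rectc [262.4 270.2] [0.5218 0.2484 0.009 ] [0.5222 0.2489 0.009 ]
side turq [295 302  14  14 144] [301.6 308.1] rectc [301.5 308.5] [0.5871 0.157  0.004 ] [0.5868 0.1562 0.004 ]
side purple [268 194  11  10  78] [272.7 198.8] rectc [273.  198.5] [0.5615 0.4706 0.004 ] [0.5624 0.4715 0.004 ]
side dist 0.1355875456977406 yaw 15.11813044381916
```

View pics/crop0.png

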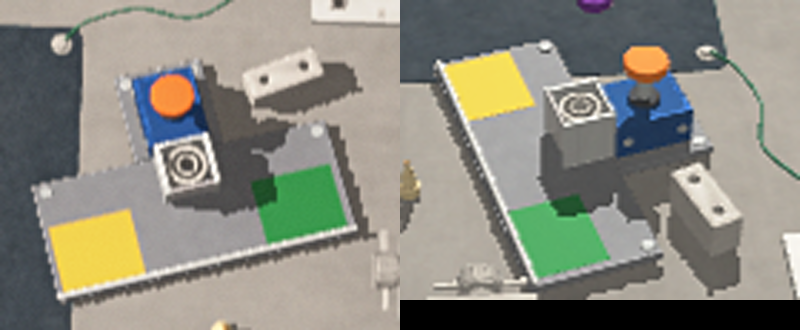

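Top view, feeder: orange plunger at (300,205), magazine at (306,231), green patch at (344,244) on the -y side, yellow patch at (273,261). Things that could be mistaken for the bearing: the purple ring at (228,220), the turquoise ring at (393,212) and the black collar at (195,217). The real bearings are the steel ones in the magazine, and the crop confirms that. The tool is already yawed to match the feeder.

```bash
python3 - <<'E'
from h import *
c=capture('top');cs=capture('side')
for n,p in dict(brk=(350,178),brk2=(465,178),col=(318,291),vise=(375,265),loupe=(197,252)).items(): print(n,ray(c,*p,0).round(3))
print('brk side',ray(cs,335,270,0).round(3),ray(cs,370,372,0).round(3))
# deck corners top view z=.009
for p in((253,238),(261,278),(365,253),(352,216)):print(ray(c,*p,.009).round(4))
s=sense();R=s['ee_rot'];
# feeder estimate
yaw=np.radians(15.2);ex=np.array([np.cos(yaw),np.sin(yaw)]);ey=np.array([-ex[1],ex[0]])
g=np.array([.5222,.2494]);pl=np.array([.5792,.333]);ye=np.array([.4867,.3804])
print('origin from plunger',pl-.042*ex,'from patches mid', [(q+.0375*ex) for q in(g,ye)], 'py',(ye-pl)@ey,(g-pl)@ey,(ye-pl)@ex,(g-pl)@ex)
print('to plunger in tool',R.T@(np.r_[pl,.2]-s['tcp_pos'])*100)
E
```

```text
brk [0.655 0.238 0.   ]
brk2 [0.662 0.013 0.   ]
col [0.434 0.297 0.   ]
vise [0.486 0.192 0.   ]
loupe [0.5   0.525 0.   ]
brk side [0.666 0.248 0.   ] [0.682 0.025 0.   ]
[0.5281 0.4207 0.009 ]
[0.454  0.4026 0.009 ]
[0.5062 0.2115 0.009 ]
[0.5762 0.2355 0.009 ]
origin from plunger [0.53866931 0.32198805] from patches mid [array([0.55838812, 0.25923209]), array([0.52288812, 0.39023209])] py 0.06999428086226755 -0.06573059575535593 -0.07683625867111184 -0.0769249555192981
to plunger in tool [-64.67954342  79.20939605   2.26584937]
```

```bash
python3 -m jog '[[0,0,0,0,0,0],[-0.5,0.7,0,0,0,0],[-1.5,2,0,0,0,0],[-2.4,3,0,0,0,0],[-2.4,3,0,0,0,0]]' 0
```

```text
time_s: 0.77
tcp_pos: [0.2084, -0.4993, 0.222]
ee_rot: [[-0.965, -0.264, -0.0], [-0.264, 0.965, 0.001], [0.0, 0.001, -1.0]]
wrist_force: [1.5, 0.1, 0.9]
gripper_width: 0.712
```

```bash
python3 -m jog '[[-2.4,3.2,0,0,0,0],[-2.4,3.2,0,0,0,0],[-2.4,3.2,0,0,0,0],[-2.4,3.2,0,0,0,0],[-2.4,3.2,0,0,0,0]]'; python3 -m jog '[[-2.4,3.2,0,0,0,0],[-2.4,3.2,0,0,0,0],[-2.4,3.2,0,0,0,0],[-2.4,3.2,0,0,0,0],[-2.4,3.2,0,0,0,0]]'; python3 -m jog '[[-2.4,3.2,0,0,0,0],[-2.4,3.2,0,0,0,0],[-2.4,3.2,0,0,0,0],[-2.4,3.2,0,0,0,0],[-2.4,3.2,0,0,0,0]]'
```

```text
time_s: 1.18
tcp_pos: [0.2816, -0.3123, 0.2227]
ee_rot: [[-0.964, -0.265, 0.001], [-0.265, 0.964, -0.0], [-0.001, -0.0, -1.0]]
wrist_force: [0.7, 0.1, 0.9]
gripper_width: 0.329
time_s: 1.6
tcp_pos: [0.3546, -0.1262, 0.223]
ee_rot: [[-0.964, -0.266, 0.002], [-0.266, 0.964, 0.0], [-0.002, -0.0, -1.0]]
wrist_force: [0.7, 0.4, -0.1]
gripper_width: 0.015
time_s: 2.02
tcp_pos: [0.4277, 0.06, 0.223]
ee_rot: [[-0.964, -0.267, 0.001], [-0.267, 0.964, 0.001], [-0.001, 0.0, -1.0]]
wrist_force: [1.1, -1.1, 0.0]
gripper_width: 0.007
```

```bash
python3 -m jog '[[-1,3.2,0,0,0,3],[-1,3.2,0,0,0,3],[-1,3.2,0,0,0,3],[-1,3.2,0,0,0,3],[-1,3,0,0,0,3.4]]'; python3 -m jog '[[-2,2.5,0,0,0,0],[-2,2.5,0,0,0,0],[-2,2,0,0,0,0],[-2,1,0,0,0,0],[-1,0,0,0,0,0]]'
```

```text
time_s: 2.43
tcp_pos: [0.4505, 0.2233, 0.2229]
ee_rot: [[-1.0, 0.001, 0.0], [0.001, 1.0, 0.001], [-0.0, 0.001, -1.0]]
wrist_force: [0.5, -0.3, -0.3]
gripper_width: 0.005
time_s: 2.85
tcp_pos: [0.5424, 0.3036, 0.2217]
ee_rot: [[-1.0, -0.002, 0.0], [-0.002, 1.0, -0.0], [-0.0, -0.0, -1.0]]
wrist_force: [-0.8, -0.7, -0.1]
gripper_width: 0.008
```

```bash
python3 -m jog '[[-2,1.5,1,0,0,0],[-1.9,1.5,2,0,0,0],[0,0,3.5,0,0,0],[0,0,3,0,0,0],[0,0,2,0,0,0]]'; python3 - <<'E'
from h import *
s=sense();print(s['tcp_pos'],s['wrist_force'])
o=[]
for n,(a,b,c_,d) in(('top',(240,160,400,280)),('side',(215,150,375,290))):
    c=snap(n,n+'1');f=cv2.imread(f'pics/{n}1.png');print(n,proj(c,s['tcp_pos']).round(1));o.append(cv2.resize(f[b:d,a:c_],(400,350),interpolation=cv2.INTER_CUBIC))
cv2.imwrite('pics/crop1.png',np.hstack(o))
snap('wrist','wrist1')
E
```

```text
time_s: 3.27
tcp_pos: [0.5784, 0.3298, 0.104]
ee_rot: [[-1.0, 0.001, -0.005], [0.001, 1.0, -0.003], [0.005, -0.003, -1.0]]
wrist_force: [0.2, -0.4, -0.7]
gripper_width: 0.001
[0.57837304 0.32983862 0.10399777] [ 0.16517007 -0.35792781 -0.67253387]
top [304.1 199.8]
side [288.5 204.8]
```

View pics/crop1.png

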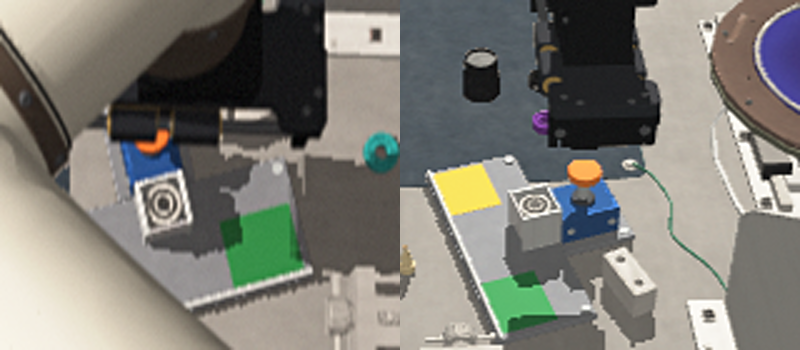

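View pics/wrist1.png

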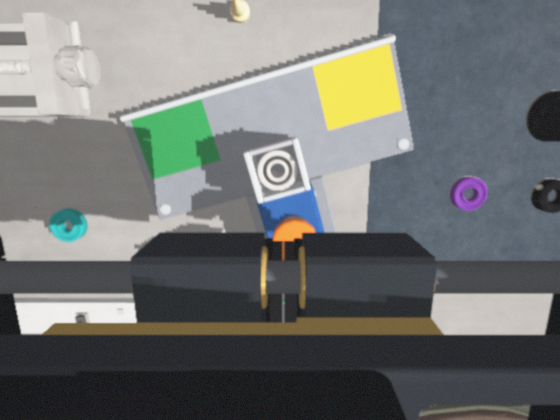

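```bash
python3 - <<'E'
from h import *
s=sense();p=s['tcp_pos']
c=capture('wrist');print('wrist tcp',proj(c,p).round(0),'cam',(-np.array(c['world_to_cam'])[:3,:3].T@np.array(c['world_to_cam'])[:3,3]).round(3))
for dz in(.019,.07): print(dz,proj(c,p+[0,0,dz]).round(0), proj(c,p+[0,.0585,dz]).round(0))
cs=capture('side')
for dz in(0,.02,.04,.07,.1): print('side',dz,proj(cs,p+[0,0,dz]).round(0),proj(cs,p+[0,-.095,dz]).round(0))
f=cv2.cvtColor(cs['frame'],cv2.COLOR_RGB2BGR)[100:240,220:380]
cv2.imwrite('pics/z2.png',cv2.resize(cv2.convertScaleAbs(f,alpha=1.5,beta=40),(800,600)[:2] if 0 else (686,600),interpolation=cv2.INTER_CUBIC))
E
```

```text
wrist tcp [283. 259.] cam [0.514 0.331 0.268]
0.019 [283. 275.] [414. 275.]
0.07 [283. 346.] [476. 346.]
side 0 [289. 204.] [295. 238.]
side 0.02 [289. 196.] [295. 230.]
side 0.04 [290. 188.] [296. 221.]
side 0.07 [291. 175.] [297. 208.]
side 0.1 [291. 162.] [298. 195.]
```

View pics/z2.png

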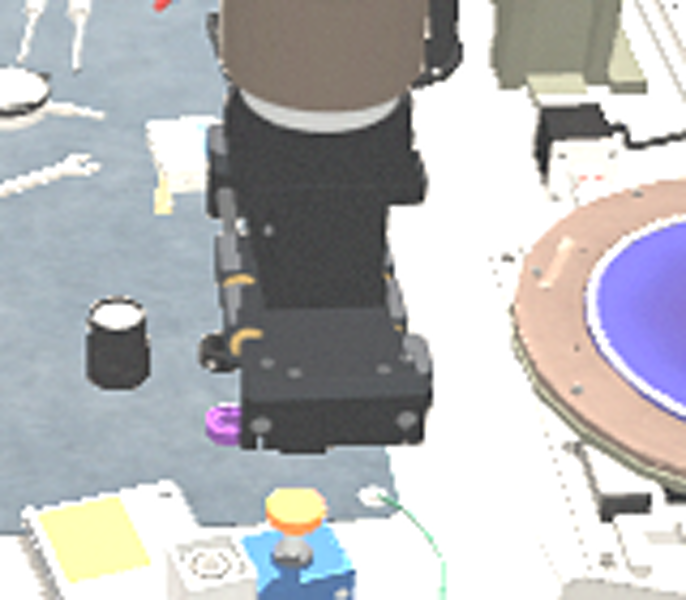

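```bash
python3 - <<'E'
from h import *
c=capture('wrist');hs=cv2.cvtColor(c['frame'],cv2.COLOR_RGB2HSV)
f=c['frame']
cv2.imwrite('pics/w3.png',cv2.resize(cv2.cvtColor(f[120:300,210:370],cv2.COLOR_RGB2BGR),(640,600)[:2],interpolation=cv2.INTER_CUBIC))
m=cv2.inRange(hs,(5,150,60),(18,255,255));m[:200]=0;m[240:]=0
ys,xs=np.nonzero(m);P=np.array([ray(c,u,v,.067)[:2] for u,v in zip(xs,ys)])
# min over rows: upper arc points
arc=[]
for u in range(xs.min(),xs.max()+1):
    v=ys[xs==u]
    if len(v): arc.append(ray(c,u,v.min(),.067)[:2])
arc=np.array(arc);print(xs.min(),xs.max(),ys.min(),ys.max())
from scipy.optimize import least_squares
r=least_squares(lambda q:np.hypot(*(arc-q).T)-.014,[.58,.333],loss='soft_l1',f_scale=.001);print('plunger',r.x,np.abs(r.fun).max())
for k,lo,hi in(('g',(45,100,30),(75,255,255)),('y',(20,120,60),(33,255,255))):
    mm=cv2.inRange(hs,lo,hi);cn=max(cv2.findContours(mm,0,1)[0],key=cv2.contourArea);rc=cv2.minAreaRect(cn)
    cor=np.array([ray(c,*q,.009)[:2] for q in cv2.boxPoints(rc)]);print(k,np.round(rc[0],1),cor.mean(0).round(4),[np.linalg.norm(cor[i]-cor[i-1]).round(4) for i in range(4)])
E
```

```text
268 310 209 239
plunger [0.58035411 0.33535714] 0.00097428899791328
g [172.3 132.1] [0.5221 0.2495] [np.float64(0.0448), np.float64(0.0534), np.float64(0.044), np.float64(0.0557)]
y [351.7  80.3] [0.4858 0.3809] [np.float64(0.0448), np.float64(0.0546), np.float64(0.0444), np.float64(0.0569)]
```

View pics/w3.png

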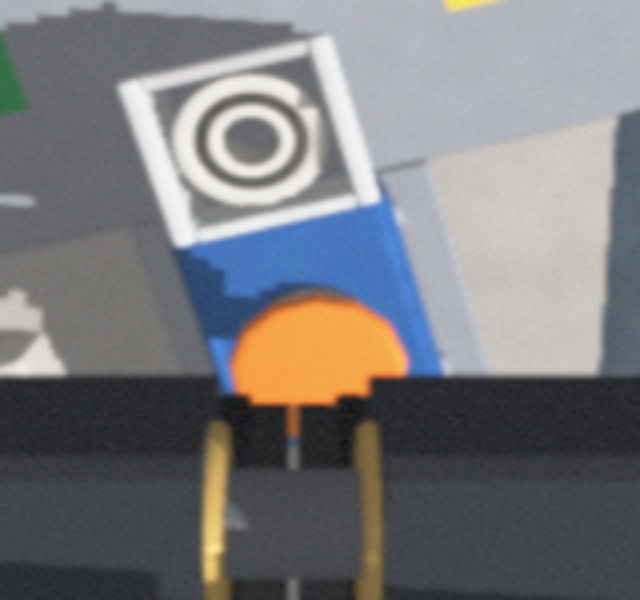

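```bash
python3 -m jog '[[-0.1,0.2,0.5,0,0,0],[-0.1,0.25,1,0,0,0],[0,0,1,0,0,0],[0,0,0.7,0,0,0],[0,0,0.3,0,0,0]]';python3 -m jog '[[0,0,0.2,0,0,0],[0,0,0.3,0,0,0],[0,0,0.3,0,0,0],[0,0,0.2,0,0,0],[0,0,0,0,0,0]]'
```

```text
time_s: 3.98
tcp_pos: [0.5813, 0.3352, 0.0703]
ee_rot: [[-1.0, 0.0, -0.003], [0.0, 1.0, -0.002], [0.003, -0.002, -1.0]]
wrist_force: [0.1, 0.5, 0.3]
gripper_width: 0.012
time_s: 4.4
tcp_pos: [0.5824, 0.3359, 0.0633]
ee_rot: [[-1.0, -0.0, 0.001], [-0.0, 1.0, 0.0], [-0.001, 0.0, -1.0]]
wrist_force: [-1.0, -0.5, 3.3]
gripper_width: 0.005
```

```bash
python3 -m jog '[[0,0,0.3,0,0,0],[0,0,0.3,0,0,0],[0,0,0.2,0,0,0],[0,0,0.2,0,0,0],[0,0,0,0,0,0]]';python3 -m jog '[[0,0,0.15,0,0,0],[0,0,0.15,0,0,0],[0,0,0,0,0,0],[0,0,0,0,0,0],[0,0,0,0,0,0]]'
```

```text
time_s: 4.82
tcp_pos: [0.5826, 0.3359, 0.0537]
ee_rot: [[-1.0, -0.0, 0.001], [-0.0, 1.0, 0.0], [-0.001, 0.0, -1.0]]
wrist_force: [-2.4, -1.3, 5.4]
gripper_width: 0.01
time_s: 5.23
tcp_pos: [0.5825, 0.3359, 0.0511]
ee_rot: [[-1.0, -0.0, 0.001], [-0.0, 1.0, 0.0], [-0.001, 0.0, -1.0]]
wrist_force: [-2.9, -0.5, 6.6]
gripper_width: 0.004
```

```bash
python3 -m jog '[[0,0,0.2,0,0,0],[0,0,0.2,0,0,0],[0,0,0,0,0,0],[0,0,0,0,0,0],[0,0,0,0,0,0]]'; python3 -m jog '[[0,0,0.1,0,0,0],[0,0,0.1,0,0,0],[0,0,0,0,0,0],[0,0,0,0,0,0],[0,0,0,0,0,0]]'
```

```text
time_s: 5.65
tcp_pos: [0.5826, 0.3359, 0.0475]
ee_rot: [[-1.0, -0.001, 0.001], [-0.001, 1.0, 0.0], [-0.001, 0.0, -1.0]]
wrist_force: [-3.3, -1.3, 8.0]
gripper_width: 0.004
time_s: 6.07
tcp_pos: [0.5826, 0.3359, 0.0474]
ee_rot: [[-1.0, -0.001, 0.002], [-0.001, 1.0, 0.0], [-0.002, 0.0, -1.0]]
wrist_force: [-5.9, -1.8, 16.1]
gripper_width: 0.007
```

```bash
python3 - <<'E'
from h import *
o=[]
for n,(a,b,c_,d) in(('wrist',(110,20,420,260)),('side',(215,190,335,290))):
    c=snap(n,n+'4');f=cv2.imread(f'pics/{n}4.png');o.append(cv2.resize(f[b:d,a:c_],(400,330),interpolation=cv2.INTER_CUBIC))
cv2.imwrite('pics/crop4.png',np.hstack(o))
print(sense()['wrist_force'])
E
```

```text
[-6.09030657 -1.57656609 15.06343601]
```

View pics/crop4.png

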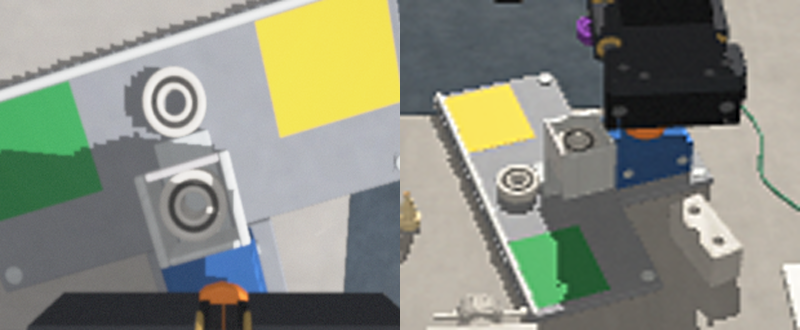

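The bearing is out, with its centre near (175,100) in the left (wrist) crop, and the plunger is on its stop. Next I release it straight up.

```bash
python3 -m jog '[[0,0,-0.5,0,0,0],[0,0,-1,0,0,0],[0,0,-1,0,0,0],[0,0,-1.5,0,0,0],[0,0,-1.5,0,0,0]]'; python3 -m jog '[[0,0,-1.5,0,0,0],[0.5,0,-1.5,0,0,0],[2,0,-1,0,0,0],[3,0,0,0,0,0],[3,0,0,0,0,0]]'; python3 - <<'E'
from h import *
o=[]
for n,(a,b,c_,d) in(('wrist',(80,20,480,350)),('side',(215,190,335,290)),):
    c=snap(n,n+'5');f=cv2.imread(f'pics/{n}5.png');o.append(cv2.resize(f[b:d,a:c_],(400,330),interpolation=cv2.INTER_CUBIC))
cv2.imwrite('pics/crop5.png',np.hstack(o))
print(sense()['tcp_pos'])
E
```

```text
time_s: 6.58
tcp_pos: [0.5821, 0.3357, 0.0987]
ee_rot: [[-1.0, 0.0, -0.001], [0.0, 1.0, -0.0], [0.001, -0.0, -1.0]]
wrist_force: [0.9, 0.2, 0.1]
gripper_width: 0.007
time_s: 7.0
tcp_pos: [0.4971, 0.3361, 0.1391]
ee_rot: [[-1.0, 0.002, 0.001], [0.002, 1.0, 0.002], [-0.001, 0.002, -1.0]]
wrist_force: [-0.6, -0.3, -0.4]
gripper_width: 0.007
[0.49369454 0.33529216 0.13885154]
```

View pics/crop5.png

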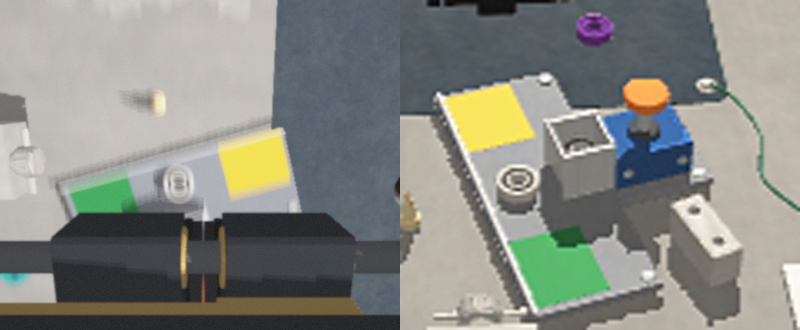

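```bash
python3 - <<'E'
from h import *
c=snap('wrist','wrist6');cs=capture('side')
o=np.array([.5805,.3345])
yaw=np.radians(15.2);ex=np.array([np.cos(yaw),np.sin(yaw)]);ey=np.array([-ex[1],ex[0]])
g=np.array([.522,.2494])
def rel(p): d=p[:2]-g;return np.r_[d@ex,d@ey]*1000
for cc,p in((cs,(250.4,244.5)),): q=ray(cc,*p,.017);print('side',q,rel(q))
gr=cv2.cvtColor(c['frame'],cv2.COLOR_RGB2GRAY)[150:260,200:320]
cv2.imwrite('pics/b6.png',cv2.resize(cv2.cvtColor(c['frame'][150:260,200:320],cv2.COLOR_RGB2BGR),(600,550),interpolation=cv2.INTER_CUBIC))
hc=cv2.HoughCircles(cv2.resize(gr,None,fx=4,fy=4),cv2.HOUGH_GRADIENT,1,60,param1=120,param2=30,minRadius=40,maxRadius=120);
if hc is not None:
  for x,y,r in hc[0][:4]: u,v=200+x/4,150+y/4;q=ray(c,u,v,.017);print('wrist',(u,v,r/4),q,rel(q))
print(sense()['tcp_pos'])
E
```

```text
side [0.50218244 0.312536   0.017     ] [-2.57069616 66.12323404]
wrist (np.float32(260.375), np.float32(214.125), np.float32(10.95)) [0.50215362 0.31579741 0.017     ] [-1.74339939 69.27810521]
[0.49706561 0.3362739  0.1391449 ]
```

View pics/b6.png

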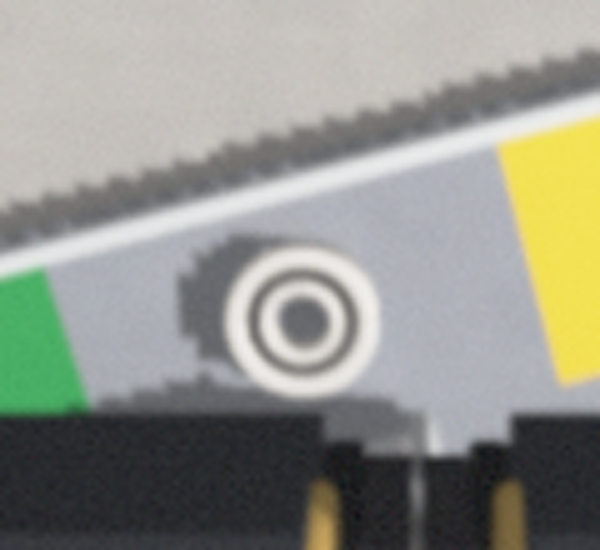

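```bash
python3 -m jog '[[0.2,0.8,0,0,0,-5],[0.3,0.8,0,0,0,-5],[0,0,0,0,0,-5.2],[0,0,2,0,0,0],[0,0,2,0,0,0]]'; python3 -m jog '[[0,0,2,0,0,0],[0,0,1,0,0,0],[0,0,0,0,0,0],[0,0,0,0,0,0],[0,0,0,0,0,0]]' ; python3 - <<'E'
from h import *
o=[]
for n,(a,b,c_,d) in(('wrist',(80,20,480,350)),('side',(185,160,335,290)),):
    c=snap(n,n+'7');f=cv2.imread(f'pics/{n}7.png');o.append(cv2.resize(f[b:d,a:c_],(400,330),interpolation=cv2.INTER_CUBIC))
cv2.imwrite('pics/crop7.png',np.hstack(o))
s=sense();print(s['tcp_pos'],s['ee_rot'].T@(np.array([.492,.3522,.012])-s['tcp_pos'])*100,np.degrees(np.arctan2(-s['ee_rot'][0,1],s['ee_rot'][1,1])))
E
```

```text
time_s: 7.62
tcp_pos: [0.4935, 0.3528, 0.0992]
ee_rot: [[-0.965, -0.262, 0.003], [-0.262, 0.965, 0.003], [-0.004, 0.002, -1.0]]
wrist_force: [0.1, 0.1, -0.3]
gripper_width: 0.005
time_s: 8.03
tcp_pos: [0.4927, 0.3522, 0.0696]
ee_rot: [[-0.965, -0.262, 0.002], [-0.262, 0.965, 0.001], [-0.002, 0.001, -1.0]]
wrist_force: [0.7, 0.7, 0.6]
gripper_width: 0.004
[0.49245298 0.35225569 0.06993395] [ 5.89342960e-02 -1.43272643e-03  5.79327488e+00] 15.204940217889636
```

View pics/crop7.png

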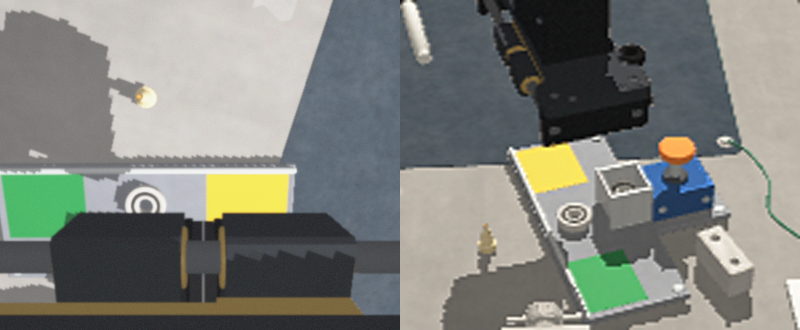

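```bash
python3 -m jog '[[0,0,1.5,0,0,0],[0,0,1.5,0,0,0],[0,0,1.2,0,0,0],[0,0,0.8,0,0,0],[0,0,0.3,0,0,0]]'; python3 -m jog '[[0,0,0.2,0,0,0],[0,0,0.2,0,0,0],[0,0,0,0,0,0],[0,0,0,0,0,0],[0,0,0,0,0,0]]'
```

```text
time_s: 8.55
tcp_pos: [0.4915, 0.3514, 0.0151]
ee_rot: [[-0.965, -0.262, -0.0], [-0.262, 0.965, -0.0], [0.001, -0.0, -1.0]]
wrist_force: [-0.4, -0.2, 0.2]
gripper_width: 0.004
time_s: 8.97
tcp_pos: [0.4919, 0.3518, 0.0121]
ee_rot: [[-0.965, -0.262, 0.001], [-0.262, 0.965, 0.001], [-0.001, 0.001, -1.0]]
wrist_force: [0.5, 0.2, 0.5]
gripper_width: 0.003
```

```bash
python3 -m jog '[[0,-0.4,0,0,0,0],[0,-0.6,0,0,0,0],[0,-0.6,0,0,0,0],[0,-0.6,0,0,0,0],[0,-0.6,0,0,0,0]]'; python3 -m jog '[[0,-0.6,0,0,0,0],[0,-0.6,0,0,0,0],[0,-0.5,0,0,0,0],[0,-0.4,0,0,0,0],[0,0,0,0,0,0]]' ; cat > look.py <<'E'
import sys
from h import *
t=sys.argv[1];o=[]
for n,(a,b,c_,d) in(('wrist',(80,20,480,350)),('side',(205,190,325,290)),):
    c=snap(n,n+t);f=cv2.imread(f'pics/{n}{t}.png');o.append(cv2.resize(f[b:d,a:c_],(400,330),interpolation=cv2.INTER_CUBIC))
cv2.imwrite(f'pics/crop{t}.png',np.hstack(o))
s=sense();print(s['tcp_pos'],s['wrist_force'])
E
python3 look.py 8
```

```text
time_s: 9.38
tcp_pos: [0.4992, 0.3237, 0.0116]
ee_rot: [[-0.965, -0.262, 0.0], [-0.262, 0.965, 0.0], [-0.0, 0.0, -1.0]]
wrist_force: [-0.5, -0.4, 0.2]
gripper_width: 0.005
time_s: 9.8
tcp_pos: [0.5045, 0.3033, 0.0115]
ee_rot: [[-0.965, -0.261, -0.0], [-0.261, 0.965, -0.0], [0.0, -0.0, -1.0]]
wrist_force: [-0.3, -0.3, -0.5]
gripper_width: 0.005
[0.50452042 0.30407246 0.01151941] [-0.17063333  0.47684693  0.5956294 ]
```

View pics/crop8.png

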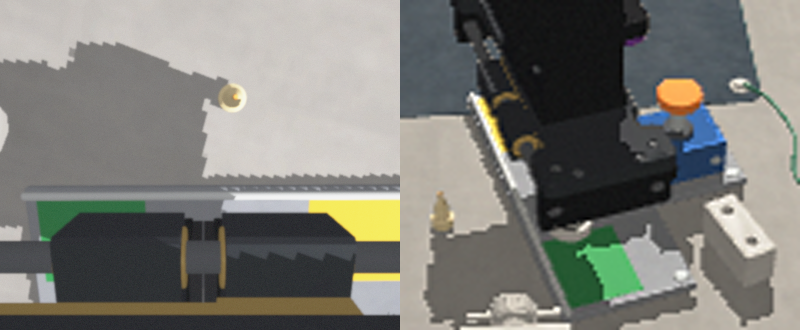

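```bash
python3 -m jog '[[0,-0.5,0,0,0,0],[0,-0.6,0,0,0,0],[0,-0.6,0,0,0,0],[0,-0.5,0,0,0,0],[0,-0.3,0,0,0,0]]'; python3 -m jog '[[0,0,0,0,0,0],[0,0,0,0,0,0],[0,1,0,0,0,0],[0,2,0,0,0,0],[0,3,0,0,0,0]]'; python3 -m jog '[[0,3,-0.5,0,0,0],[0,2,-1.5,0,0,0],[0,0,-3,0,0,0],[0,0,-3,0,0,0],[0,0,-3,0,0,0]]' ; python3 look.py 9
```

```text
time_s: 10.32
tcp_pos: [0.5111, 0.2793, 0.0115]
ee_rot: [[-0.965, -0.262, -0.0], [-0.262, 0.965, -0.0], [0.0, -0.0, -1.0]]
wrist_force: [0.2, -0.4, 0.8]
gripper_width: 0.005
time_s: 10.73
tcp_pos: [0.4951, 0.3376, 0.0115]
ee_rot: [[-0.966, -0.26, -0.001], [-0.26, 0.966, -0.001], [0.001, -0.0, -1.0]]
wrist_force: [0.2, -0.6, 0.1]
gripper_width: 0.001
time_s: 11.15
tcp_pos: [0.4812, 0.3876, 0.1224]
ee_rot: [[-0.964, -0.264, -0.0], [-0.264, 0.964, -0.001], [0.001, -0.001, -1.0]]
wrist_force: [1.1, 1.3, 0.5]
gripper_width: 0.01
[0.48429433 0.39014324 0.12770947] [0.74866753 0.87553844 0.51588524]
```

View pics/crop9.png

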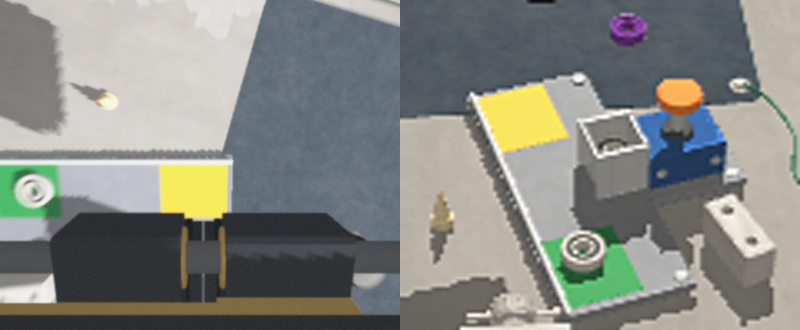

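```bash
python3 - <<'E'
from h import *
yaw=np.radians(15.2);ex=np.array([np.cos(yaw),np.sin(yaw)]);ey=np.array([-ex[1],ex[0]]);g=np.array([.522,.2494])
o=[]
for n,(a,b,w,h) in(('side',(235,245,90,60)),('wrist',(60,170,100,80)),('top',(310,210,80,60))):
    c=snap(n,n+'a');im=c['frame'][b:b+h,a:a+w]
    o.append(cv2.resize(cv2.cvtColor(im,cv2.COLOR_RGB2BGR),(266,266*h//w),interpolation=cv2.INTER_CUBIC))
    # Low-saturation blob enclosed by green: bearing
    hs=cv2.cvtColor(im,cv2.COLOR_RGB2HSV);gm=cv2.inRange(hs,(45,90,30),(80,255,255))
    cn=max(cv2.findContours(gm,0,1)[0],key=cv2.contourArea);hull=np.zeros_like(gm);cv2.drawContours(hull,[cv2.convexHull(cn)],0,255,-1)
    rc=cv2.minAreaRect(cn);gc=ray(c,rc[0][0]+a,rc[0][1]+b,.009)[:2]
    br=cv2.bitwise_and(hull,cv2.inRange(hs,(0,0,130),(180,70,255)))
    N,L,S,C=cv2.connectedComponentsWithStats(cv2.morphologyEx(br,cv2.MORPH_CLOSE,np.ones((5,5))))
    i=1+np.argmax(S[1:,4]);k=max(cv2.findContours((L==i).astype('uint8'),0,1)[0],key=cv2.contourArea);e=cv2.fitEllipse(k)
    q=ray(c,e[0][0]+a,e[0][1]+b,.017)[:2]
    print(n,S[i],np.round(e[0],1)+[a,b],np.round(e[1],1),q.round(4),'rel g',((q-g)@np.c_[ex,ey]*1000).round(1),'rel img patch',((q-gc)@np.c_[ex,ey]*1000).round(1))
cv2.imwrite('pics/cropb.png',np.hstack([cv2.copyMakeBorder(x,0,220-x.shape[0],0,0,0) for x in o]))
E
```

```text
side [ 16  15  16  12 137] [259.1 265.4] [11.2 14.4] [0.5161 0.2543] rel g [-4.4  6.3] rel img patch [-4.5  6.6]
wrist [ 38  18  37  34 996] [115.9 204.1] [32.7 36.9] [0.5153 0.2589] rel g [-4. 11.] rel img patch [-2.6 11. ]
top [ 25  28  14  20 181] [341.3 247.5] [12.2 18.8] [0.5138 0.2565] rel g [-6.1  9. ] rel img patch [-6.9  8.8]
```

View pics/cropb.png

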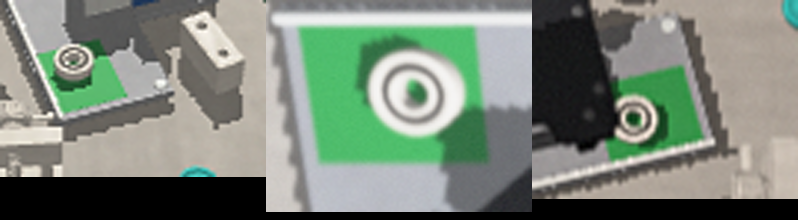

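```bash
python3 - <<'E'
from h import *
yaw=np.radians(15.2);ex=np.array([np.cos(yaw),np.sin(yaw)]);ey=np.array([-ex[1],ex[0]]);g=np.array([.522,.2494])
c=snap('wrist','wristc');f=c['frame']
im=cv2.cvtColor(f[160:260,50:170],cv2.COLOR_RGB2BGR);cv2.imwrite('pics/wc.png',cv2.resize(im,None,fx=5,fy=5,interpolation=cv2.INTER_CUBIC))
hc=cv2.HoughCircles(cv2.resize(cv2.cvtColor(im,cv2.COLOR_BGR2GRAY),None,fx=4,fy=4),cv2.HOUGH_GRADIENT,1,60,param1=120,param2=25,minRadius=40,maxRadius=100)
for x,y,r in hc[0][:3]:
    u,v=50+x/4,160+y/4;q=ray(c,u,v,.017)[:2];print(u,v,r/4,q,(q-g)@np.c_[ex,ey]*1000)
s=sense();t=np.array([.522,.2494])+(-.003)*ex+.07*ey;print(s['tcp_pos'],t,s['ee_rot'].T@(np.r_[t,.0118]-s['tcp_pos'])*100)
E
```

```text
114.375 208.625 14.75 [0.51602694 0.25681278] [-3.82054778  8.71953053]
[0.48127092 0.3860869  0.12036484] [0.50075171 0.31616459] [-0.06787745 -7.24778409 10.86345117]
```

View pics/wc.png

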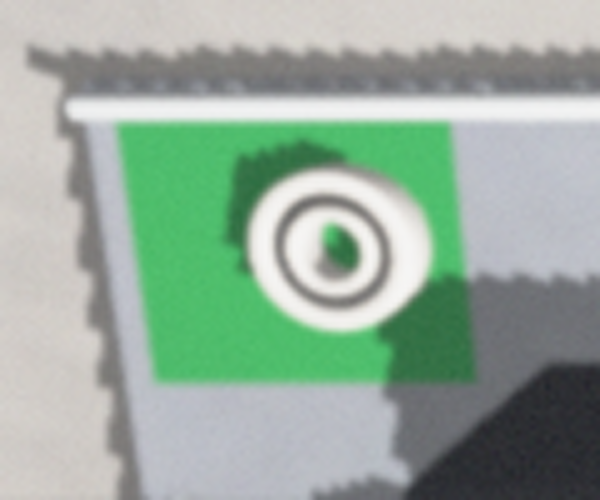

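```bash
python3 -m jog '[[0,-2,0,0,0,0],[0,-3,0,0,0,0],[0,-2.2,2,0,0,0],[0,0,3,0,0,0],[0,0,3,0,0,0]]'; python3 -m jog '[[0,0,1.5,0,0,0],[0,0,0.8,0,0,0],[0,0,0.4,0,0,0],[0,0,0,0,0,0],[0,0,0,0,0,0]]'; python3 - <<'E'
from h import *
s=sense();t=np.array([.522,.2494,.0118])
d=s['ee_rot'].T@(s['tcp_pos']-t)*1000;print(d,s['wrist_force'])
E
```

```text
time_s: 11.87
tcp_pos: [0.5011, 0.3154, 0.0403]
ee_rot: [[-0.966, -0.26, -0.0], [-0.26, 0.966, 0.0], [0.0, 0.0, -1.0]]
wrist_force: [0.3, 0.4, -0.3]
gripper_width: 0.005
time_s: 12.28
tcp_pos: [0.5015, 0.3173, 0.015]
ee_rot: [[-0.965, -0.263, 0.001], [-0.263, 0.965, 0.0], [-0.001, 0.0, -1.0]]
wrist_force: [0.7, -0.4, 0.6]
gripper_width: 0.007
[ 1.97127612 70.95936009 -3.19885809] [ 0.70430563 -0.38789782  0.64606   ]
```

```bash
python3 -m jog '[[0,0,0.3,0,0,0],[0,-0.8,0,0,0,0],[0,-1,0,0,0,0],[0,-1,0,0,0,0],[0,-0.6,0,0,0,0]]'; python3 -m jog '[[0,-0.5,0,0,0,0],[0,-0.4,0,0,0,0],[0,-0.4,0,0,0,0],[0,0,0,0,0,0],[0,0,0,0,0,0]]'; python3 - <<'E'
from h import *
s=sense();t=np.array([.522,.2494,.0118])
d=s['ee_rot'].T@(s['tcp_pos']-t)*1000;print(d,s['wrist_force'])
E
```

```text
time_s: 12.7
tcp_pos: [0.5102, 0.2823, 0.0119]
ee_rot: [[-0.965, -0.261, -0.0], [-0.261, 0.965, -0.0], [0.0, 0.0, -1.0]]
wrist_force: [0.1, -0.7, 0.1]
gripper_width: 0.004
time_s: 13.12
tcp_pos: [0.5135, 0.2713, 0.0116]
ee_rot: [[-0.965, -0.262, 0.0], [-0.262, 0.965, 0.0], [-0.0, 0.0, -1.0]]
wrist_force: [-0.3, -0.3, -0.5]
gripper_width: 0.008
[ 2.49414236 23.38716052  0.23603047] [-0.32113261 -0.30531226 -0.49248223]
```

```bash
python3 -m jog '[[0,0.5,0,0,0,0],[0,1.5,0,0,0,0],[0,2,0,0,0,0],[0,2,0,0,0,0],[0,2,-1,0,0,0]]'; python3 -m jog '[[0,3,-3,0,0,0],[0,3,-3,0,0,0],[0,2,-3,0,0,0],[0,0,-2,0,0,0],[0,0,0,0,0,0]]';python3 -m jog '[[0,0,0,0,0,0],[0,0,0,0,0,0],[0,0,0,0,0,0],[0,0,0,0,0,0],[0,0,0,0,0,0]]'; python3 look.py d; python3 - <<'E'
from h import *
yaw=np.radians(15.2);ex=np.array([np.cos(yaw),np.sin(yaw)]);ey=np.array([-ex[1],ex[0]]);g=np.array([.522,.2494])
for n,(a,b,w,h) in(('side',(235,245,60,60)),('wrist',(0,140,200,100)),('top',(310,210,80,60))):
    c=snap(n,n+'e');im=c['frame'][b:b+h,a:a+w]
    hc=cv2.HoughCircles(cv2.resize(cv2.cvtColor(im,cv2.COLOR_RGB2GRAY),None,fx=4,fy=4,interpolation=cv2.INTER_CUBIC),cv2.HOUGH_GRADIENT,1,40,param1=120,param2=25,minRadius=20,maxRadius=100)
    if hc is None: print(n,None);continue
    for x,y,r in hc[0][:3]:
        u,v=a+x/4,b+y/4;q=ray(c,u,v,.017)[:2];print(n,u,v,r/4,q,(q-g)@np.c_[ex,ey]*1000)
E
```

```text
time_s: 13.53
tcp_pos: [0.4907, 0.3498, 0.0199]
ee_rot: [[-0.965, -0.262, -0.003], [-0.262, 0.965, -0.003], [0.003, -0.002, -1.0]]
wrist_force: [0.6, 0.1, -0.0]
gripper_width: 0.009
time_s: 13.95
tcp_pos: [0.4725, 0.4301, 0.1362]
ee_rot: [[-0.964, -0.267, 0.007], [-0.266, 0.964, 0.008], [-0.009, 0.006, -1.0]]
wrist_force: [0.8, 0.9, -0.1]
gripper_width: 0.004
time_s: 14.37
tcp_pos: [0.4715, 0.4242, 0.1293]
ee_rot: [[-0.965, -0.262, -0.001], [-0.262, 0.965, -0.002], [0.002, -0.001, -1.0]]
wrist_force: [0.0, 0.9, -0.4]
gripper_width: 0.007
[0.4717396  0.42437772 0.12978703] [ 0.1171538  -0.73193989 -0.29166325]
side 261.375 269.125 6.7 [0.51984387 0.24448911] [-3.36828779 -4.17377417]
wrist 61.875 210.375 11.575 [0.52239044 0.24931761] [ 0.35518184 -0.18187926]
top 344.875 244.375 7.0 [0.51975127 0.2498507 ] [-2.05189477  1.02452956]
```

View pics/cropd.png

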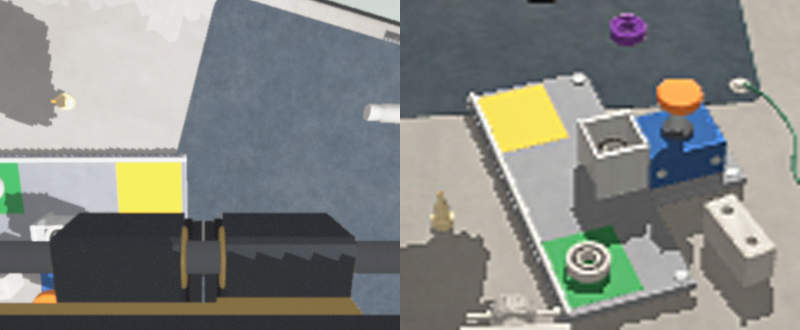

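The side view shows the bearing flat inside the green patch, at about (588,262) in the crop. The plunger is up at about (680,95), and the collet and block are undisturbed. All three views agree to within about 4 mm of the patch centre, so I'm handing in.

```bash
python3 -c "
from station import finish_job
print(finish_job())"
```

```text
the job is handed in; nothing more can be done
None
```

I pressed the plunger once to its stop, where the force rose to 16 N with no further travel, and let it back up. One bearing came out. I then pushed it along the deck with the shut fingers in two nudges, withdrew clear of everything and handed the job in at about 14.5 s. `finish_job()` reports no verdict.

- **Bearing position:** after the first nudge it sat about 6–11 mm off the green patch's centre along the deck, which is why I nudged it again. After the second, the three views gave offsets (x, y) from the patch centre of (-3.4, -4.2), (0.4, -0.2) and (-2.1, 1.0) mm. They disagree by about 5 mm, but all lie well inside the 10.5 and 14 mm limits.
- **Final side view:** the bearing looked flat on the green, the plunger was up, and the collet and block stood where they were. The next bearing could be seen in the magazine.
- **Not measured:** I did not separately measure the positions of the other three bearings, or of the loupe and collar, at the end. The arm passed only above the loupe and collar, and nothing in the force readings suggested contact.

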